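# Clear the loading track and slide the board module into the test dock

## Robot

A 6-joint arm with a two-finger parallel gripper is mounted at the origin on the work surface. World frame = base frame: x ahead of the robot, y to its left, z up, the work surface at z = 0. Lengths are in m, angles in rad, forces in N, time in s.
With the tool pointing down it reaches from about 0.3 to 0.85 m from the base axis. Payload 4.2 kg.
Tool frame: the origin (TCP) lies at the very end of the fingers, on their centre line; the grasp point (between the pads) lies 19 mm behind it; z points along the fingers, y is the direction in which the jaws open and shut (so a half turn about z gives the same grasp; the last joint's range is limited). The gripper opens to 91 mm and grips with 3 to 60 N. Pads are 32 mm wide; open, the fingers measure 118 mm over their backs; the gripper's body (76 mm by 178 mm) begins 60 mm behind the grasp point.
Start: joints at [1.316, 0.32, 1.565, -0, 1.257, -0.02], TCP at [0.134, 0.559, 0.214] pointing down, gripper open.
Joint ranges: [-3.11, 3.11], [-0.84, 2.01], [0.21, 2.61], [-1.34, 4.49], [0.05, 2.63], [-2.56, 2.56]. Speed limits (rad/s): [2.57, 2.57, 3.14, 3.14, 3.14, 3.14].

## Interface

Orientations are given as a unit quaternion [x, y, z, w].
In Python, from workcell import bot gives the robot as it stands.
- The arm moves only by the tool jog_arm, never from a script. Its argument "series" is text: rows parted by semicolons, each of 7 numbers parted by spaces: the shift along the tool's x, y, z in m, then the turn, a rotation vector about the tool's x, y, z in rad, then the gripper command: -1 is shut, 1 is fully open, values between are in proportion. In form: tx ty tz rx ry rz claw; .... A call has 1 to 8 rows; each row shifts and turns the commanded pose from where the row before left it, along the tool's axes as they then stand; what a row does not reach is not made up. A row lasts 1/12 s, in which the tool goes at most 41.7 mm and 7.16 degrees, less where a joint would pass 70% of its speed; a pose out of reach is approached as far as the arm can. A call is refused whole if a number of a shift passes 0.0417 or a number of a turn 0.125, either way. A call with a gripper value outside its range is refused whole. The fingers move at their own pace and stop on an object; "newtons" is the grip in N (left out, the last holds). Time passes only in rows, so rows that do not move let the fingers close. It gives the time, the measured TCP pose, the force and the opening at its end, in the units of the state.
- bot.get_obs(): the state, without advancing time (a new reading comes with each control period).
- bot.read_camera(name): name is "scene" or "top" or "wrist"; returns the picture (420x560x3 uint8, blue, green, red); there is no depth.
- bot.camera_model(name): a dict with "fx", "fy", "cx", "cy" (pixels), "R" (3x3) and "t" (3): a world point X has camera coordinates R X + t. Camera axes: x right, y down, z forward; pixel columns grow to the right and rows downward; lengths in m; the calibration is good to about 2 mm. A picture is of the moment at which its call begins: read the wrist's pose just before it. camera_model takes no time and is no camera call; for the wrist camera it gives the pose at the moment of the call.
- bot.finish_job(): hands the job in, once; it reports no verdict.
The state is a dict: "clock": time; "joints": joint angles; "qvel": joint speeds; "joint_efforts": joint torques, N m; "tcp_pos": TCP position; "tool_rot": TCP orientation; "force": force on the tool from outside, world axes, zero at the start; "wrist_torque": the same for the moment, N m; "width": opening from 0.0 (shut) to 1.0 (fully open).
Only numpy, scipy, OpenCV 4.12 (cv2) and the standard library are available. Lean on these libraries where they do the work, as an engineer would, in place of code of your own. Each camera call takes 0.05 s, during which the arm holds its last target.

## Task

A container (the red dispensing bottle or the white jar) has been left standing in the loading track, between the board module and the grey test dock. Stand it upright on the blue mat where the other container is kept, without the module bumping either of them, then push the board module along the track, without lifting it out, until its nose is flush against the dock. Knock nothing over and leave the other things on the bench where they are.

Things in the scene. Friction and masses are not known exactly. Their poses are not given: they have to be found in the camera images.
- dock_stop (a point): Middle of the foot of the grey dock's stop face at the left end of the loading track, on its centre line, at track floor height. Fixed. y runs along the track towards the dock, x across, z up. The dock block beyond it is 130 mm wide (x), 70 mm deep (y), 55 mm high above the track floor, with a black cover and three small lamps 10 mm higher.
- track_mid (a point): Point on the track floor's centre line 200 mm before the stop face; same axes as dock_stop. Aluminium floor plate 130 mm wide, its top 6 mm above the bench, reaching from the stop to 450 mm before it. Dark guide rails either side: 10 mm wide, 14 mm high above the plate, inner faces at x = +-51 mm, from the stop to 440 mm before it. The right end (-y) is open.
- module_center (a point): Centre of the loose board module, 17 mm above its underside: black case with green circuit board, 96 wide (x), 130 long (y), 34 mm high, about 350 g, lying between the rails (3 mm play each side), free to slide. Yellow cap, 26 mm across, 18 mm high, on top 43 mm towards its nose (+y). Its rear (-y) is a plain upright face to push on. Home: centre 65 mm before the stop face.
- red_center (a point): Centre of the red dispensing bottle, half-way up, 50 mm above its foot: a round red plastic body 40 mm across up to 68 mm above the foot, with a paper band, then a shoulder and a thin blue tip up to 100 mm; about 100 g. Stands upright (z up), either in the track or on the mat.
- jar_center (a point): Centre of the white plastic jar, 40 mm above its foot: 50 mm across up to 60 mm, with a grey lid 47 mm across on top up to 78 mm; about 140 g. Stands upright (z up), in the track or on the mat, whichever the red bottle is not.
- mat_top (a point): Centre of the upper face of the fixed blue mat, 110 mm (x) by 260 mm (y), 6 mm thick, between the robot and the track, its upper face 6 mm above the bench. One container stands on it near its long centre line, at most 85 mm from its centre.
- screwdriver: Loose screwdriver lying at the right front of the bench, nothing to do with the job; origin on its underside.
- spool: Loose black spool of copper-coloured wire, 60 mm across, 50 mm high, standing at the left front; origin at the centre of its underside. To be left alone.
- tape: Loose yellow tape roll, 90 mm across, 19 mm high, lying at the right; origin at the centre of its underside. To be left alone.
- brush: Loose flat brush with a wooden handle lying beyond the track; origin on its underside. To be left alone.
- flux: Loose amber jar, 48 mm across, 100 mm high, standing at the left; origin at the centre of its underside. To be left alone.
- meter: Loose grey hand-held meter, 80 by 115 by 30 mm, lying left of the dock; origin at the centre of its underside. To be left alone.

How it is judged:
By the outcome, as a careful person would: the job done as asked, in the order asked, and still so for the second after the job is handed in, with the robot touching nothing.
It also fails if it takes over 59 s, if anything falls off the work surface, if the arm or the gripper's body presses on something with over 40 N, if the wrist force passes 120 N, or if a joint passes its speed limit or range.

## Working session

There is one attempt and no reset: what is moved stays moved. The work goes in short steps, Python scripts to look and compute and a tool call to move; the robot and the scene stay as the last step left them, time stands still between calls to the robot, and variables do not carry over. Pictures are saved under pics/ and viewed, and the job is handed in when it is done.

Besides the shell and the picture viewer there is one more tool, called after "Call:" as a command line: name --argument value ..., lists and objects as JSON in quotes. jog_arm: Moves the arm, as the interface text tells. Its arguments: {"type":"object","properties":{"series":{"type":"string"},"newtons":{"type":"number"}},"required":["series"]}

```bash
mkdir -p pics; ls; python3 - <<'E'
from workcell import bot
import cv2
for n in ("scene","top"):
    im=bot.read_camera(n); cv2.imwrite(f"pics/{n}0.png",im)
    m=bot.camera_model(n); print(n,m)
o=bot.get_obs(); print(o)
E
```

```text
pics
scene {'fx': 503.9569295782687, 'fy': 503.9569295782687, 'cx': 285.44953575772047, 'cy': 206.35293354471725, 'R': array([[-0.34713245,  0.93771571, -0.01372277],
       [ 0.80356719,  0.28986427, -0.5198639 ],
       [-0.4835068 , -0.19148879, -0.85413887]]), 't': array([ 0.19387117, -0.42788528,  1.5861912 ])}
top {'fx': 502.45594147936936, 'fy': 502.45594147936936, 'cx': 279.5296412839653, 'cy': 207.34591198466012, 'R': array([[ 0.01548451, -0.9998566 ,  0.00685695],
       [-0.98947258, -0.01630986, -0.14379845],
       [ 0.14388967, -0.00455812, -0.98958324]]), 't': array([-0.02730973,  0.59473153,  1.41915409])}
{'clock': 0.1, 'joints': array([ 1.31596669e+00,  3.20195380e-01,  1.56553084e+00, -3.37263835e-05,
        1.25741229e+00, -1.99790281e-02]), 'qvel': array([-0.00042862, -0.00060717, -0.0031796 ,  0.00171514,  0.00204175,
        0.00029928]), 'joint_efforts': array([-6.04795459e-04, -4.13335884e+01, -2.32512778e+01,  7.28119723e-02,
        4.22871939e-02, -7.72435146e-05]), 'tcp_pos': array([0.13368615, 0.5587823 , 0.21323325]), 'tool_rot': array([ 1.17150425e-01,  9.93113881e-01, -7.67839411e-04, -8.99830315e-05]), 'force': array([-0.36191638, -0.72586386, -0.87344214]), 'wrist_torque': array([ 0.01103849, -0.00877745, -0.06903527]), 'width': 0.9957786047180543}
```

View pics/scene0.png

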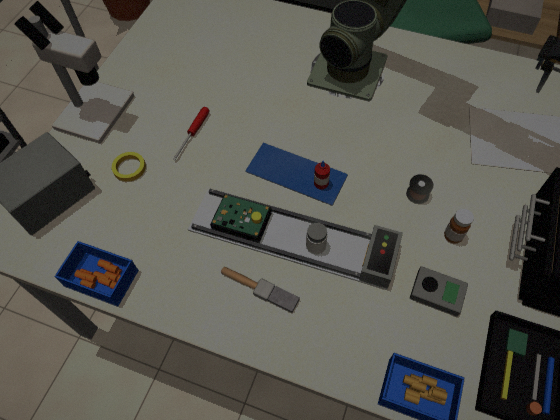

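View pics/top0.png

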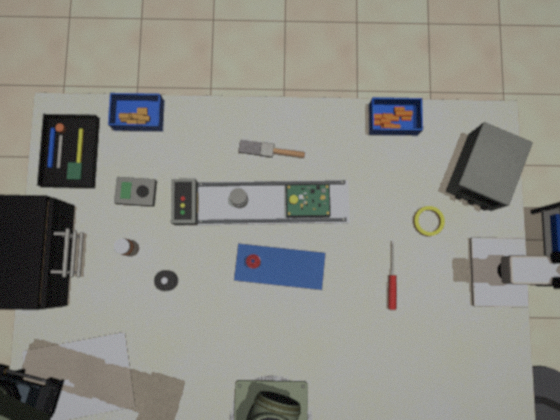

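The jar stands in the track at about (238,198) in top. The red bottle is on the mat at about (253,261), the module is at about (308,200), the dock at (184,201) and the mat centre at (280,266). Next I measure them.

```bash
cat > h.py <<'E'
import numpy as np, cv2
from workcell import bot
def ray(m,u,v):
    d=np.array([(u-m['cx'])/m['fx'],(v-m['cy'])/m['fy'],1.]); R=np.array(m['R']);return -R.T@m['t'],R.T@d
def onz(m,u,v,z):
    c,d=ray(m,u,v); return c+d*(z-c[2])/d[2]
def proj(m,X):
    p=np.array(m['R'])@np.array(X)+m['t']; return m['fx']*p[0]/p[2]+m['cx'],m['fy']*p[1]/p[2]+m['cy']
E
python3 - <<'E'
from h import *
im=cv2.imread('pics/top0.png'); m=bot.camera_model('top')
hsv=cv2.cvtColor(im,cv2.COLOR_BGR2HSV)
def comp(mask,name,z,box):
    x0,y0,x1,y1=box; mm=np.zeros_like(mask); mm[y0:y1,x0:x1]=mask[y0:y1,x0:x1]
    cs,_=cv2.findContours(mm,cv2.RETR_EXTERNAL,cv2.CHAIN_APPROX_NONE)
    c=max(cs,key=cv2.contourArea); r=cv2.minAreaRect(c)
    print(name,cv2.contourArea(c),r[0],r[1],'->',onz(m,*r[0],z).round(4))
    b=[onz(m,*p,z)[:2].round(4) for p in cv2.boxPoints(r)]; print('   ',np.array(b).tolist())
comp(cv2.inRange(hsv,(100,90,60),(125,255,255)),'mat',.006,(220,230,340,300))
comp(cv2.inRange(hsv,(40,60,20),(90,255,255)),'board',.04,(270,170,345,225))
comp(cv2.inRange(hsv,(0,120,60),(8,255,255))|cv2.inRange(hsv,(172,120,60),(180,255,255)),'red',.06,(230,240,275,280))
comp(cv2.inRange(hsv,(20,100,100),(32,255,255)),'cap',.058,(270,170,345,225))
c=cv2.resize(im[165:300,160:360],None,fx=4,fy=4,interpolation=cv2.INTER_CUBIC); cv2.imwrite('pics/topc.png',cv2.convertScaleAbs(c,alpha=1.3))
E
```

```text
mat 3013.5 (279.4367980957031, 266.2093811035156) (87.1140365600586, 36.11389923095703) -> [ 0.4259 -0.0204  0.006 ]
    [[0.3853, 0.1112], [0.4904, 0.1027], [0.4669, -0.1532], [0.3622, -0.1421]]
board 701.5 (307.5, 199.5) (29.0, 41.0) -> [ 0.6201 -0.0992  0.04  ]
    [[0.6622, -0.0387], [0.6642, -0.1591], [0.5783, -0.1593], [0.5763, -0.0399]]
red 115.5 (253.0, 261.0) (12.0, 12.0) -> [0.4379 0.055  0.06  ]
    [[0.4546, 0.0724], [0.4551, 0.0384], [0.4213, 0.0377], [0.4208, 0.0716]]
cap 41.0 (293.0, 199.5) (7.0, 8.0) -> [ 0.6165 -0.0563  0.058 ]
    [[0.6265, -0.0446], [0.6269, -0.0677], [0.6064, -0.0679], [0.606, -0.0448]]
```

View pics/topc.png

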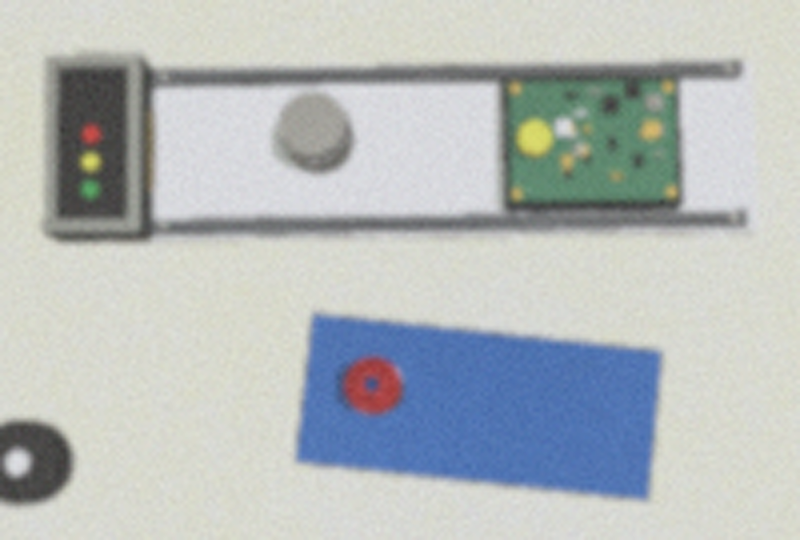

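```bash
python3 - <<'E'
from h import *
m=bot.camera_model('top')
P=lambda u,v,z:onz(m,160+u/4,165+v/4,z).round(4)
print('jar',P(312,131,.084))
for n,u,v,z in [('railTL',165,76,.02),('railTR',740,68,.02),('railBL',165,226,.02),('railBR',740,217,.02),('stopT',152,84,.006),('stopB',152,218,.006),('bottip',372,384,.1),('dockTR',146,60,.061),('dockBR',150,228,.061)]: print(n,P(u,v,z))
m=bot.camera_model('scene'); print(onz(m,317,224,.084))
im=cv2.imread('pics/scene0.png'); cv2.imwrite('pics/scc.png',cv2.convertScaleAbs(cv2.resize(im[130:290,180:410],None,fx=3.4,fy=3.4,interpolation=cv2.INTER_CUBIC),alpha=1.4))
E
```

```text
jar [0.6147 0.1005 0.084 ]
railTL [0.6648 0.2159 0.02  ]
railTR [ 0.678  -0.2119  0.02  ]
railBL [0.5526 0.2117 0.02  ]
railBR [ 0.5662 -0.2115  0.02  ]
stopT [0.6612 0.2276 0.006 ]
stopB [0.56   0.2237 0.006 ]
bottip [0.4364 0.0532 0.1   ]
dockTR [0.6685 0.2238 0.061 ]
dockBR [0.5463 0.2161 0.061 ]
[0.6037967  0.09836159 0.084     ]
```

View pics/scc.png

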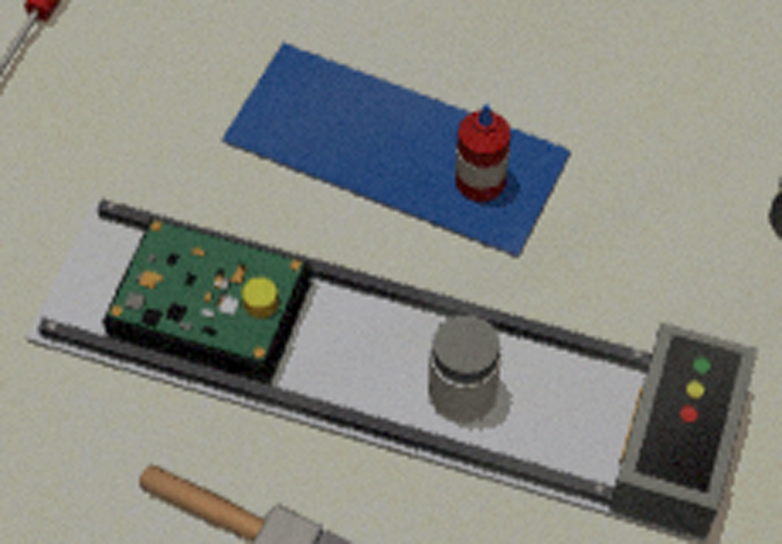

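Call:
jog_arm --series "0 0 0 0 0 -0.089 1; 0 0 0 0 0 -0.089 1; 0 0 0 0 0 -0.088 1" --newtons 15

```text
clock: 0.35
tcp_pos: [0.1337, 0.5589, 0.2134]
tool_rot: [-0.018, 1.0, -0.001, -0.0]
force: [-0.4, 1.0, 0.3]
width: 1.001
```

Call:
jog_arm --series "-0.015 -0.015 0 0 0 0 1; -0.025 -0.025 0 0 0 0 1; -0.029 -0.0295 0 0 0 0 1; -0.029 -0.0295 0 0 0 0 1; -0.029 -0.0295 0 0 0 0 1; -0.029 -0.0295 0 0 0 0 1; -0.029 -0.0295 0 0 0 0 1; -0.029 -0.0295 0 0 0 0 1"

```text
clock: 1.02
tcp_pos: [0.3553, 0.3473, 0.2138]
tool_rot: [-0.016, 1.0, -0.0, -0.0]
force: [0.8, 0.9, 0.1]
width: 0.995
```

Call:
jog_arm --series "-0.029 -0.0295 0 0 0 0 1; -0.029 -0.0295 0 0 0 0 1; -0.029 -0.0295 0 0 0 0 1; -0.029 -0.0295 0 0 0 0 1; -0.029 -0.0295 0 0 0 0 1; -0.029 -0.0295 0 0 0 0 1; -0.029 -0.0295 0 0 0 0 1; 0 0 0 0 0 0 1"

```text
clock: 1.68
tcp_pos: [0.5684, 0.1438, 0.2129]
tool_rot: [-0.013, 1.0, -0.001, 0.001]
force: [-0.4, 0.7, 0.3]
width: 0.998
```

```bash
python3 - <<'E'
from h import *
from scipy.spatial.transform import Rotation as R
m=bot.camera_model('wrist'); im=bot.read_camera('wrist'); cv2.imwrite('pics/w1.png',im)
np.save('w1.npy',m,allow_pickle=True)
o=bot.get_obs(); print(o['clock'],o['tcp_pos'],R.from_quat(o['tool_rot']).as_matrix().round(4).tolist(),m)
E
```

```text
1.7333 [0.56572943 0.14622489 0.21287604] [[-0.9997, -0.0262, -0.0007], [-0.0262, 0.9997, -0.0006], [0.0007, -0.0006, -1.0]] {'fx': 356.8786097055643, 'fy': 356.8786097055643, 'cx': 283.2003980453396, 'cy': 209.70580937095076, 'R': array([[-0.02618574,  0.99965373, -0.00259354],
       [ 0.96895292,  0.02601944,  0.24587239],
       [ 0.24585473,  0.00392534, -0.96929874]]), 't': array([-0.12796049, -0.58274828,  0.24743697])}
```

View pics/w1.png

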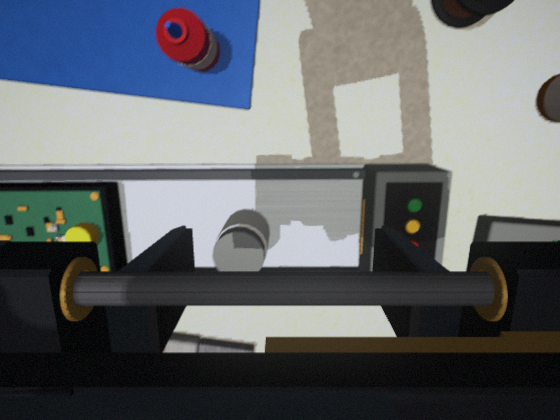

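```bash
python3 - <<'E'
from h import *
m=np.load('w1.npy',allow_pickle=True).item(); im=cv2.imread('pics/w1.png')
# draw predicted lid circles
v=cv2.resize(im[150:280,100:460],None,fx=2.2,fy=2.2)
def circ(c,r,z,col):
    pts=[]
    for a in np.linspace(0,2*np.pi,60):
        u,w=proj(m,(c[0]+r*np.cos(a),c[1]+r*np.sin(a),z)); pts.append(((u-100)*2.2,(w-150)*2.2))
    cv2.polylines(v,[np.int32(pts)],True,col,1)
for x,y,col in [(.6147,.1005,(0,0,255))]:
    circ((x,y),.0235,.084,col); circ((x,y),.025,.066,(255,0,0)); circ((x,y),.025,.006,(0,160,0))
for x,y in [(.6088,.2255),(.6148,.0255)]: pass
cv2.imwrite('pics/w1c.png',v)
print('c',-np.array(m['R']).T@m['t'])
for n,u,w,z in [('noseN',130,185,.04),('stopfoot',365,200,.006),('railinner',180,182,.02),('railinner2',340,182,.02)]: print(n,onz(m,u,w,z))
mt=bot.camera_model('top')
print(bot.get_obs()['tcp_pos'])
E
```

```text
c [0.50047136 0.14210769 0.38279018]
noseN [ 0.56658557 -0.00646367  0.04      ]
stopfoot [0.58284554 0.23175318 0.006     ]
railinner [0.56593117 0.03662123 0.02      ]
railinner2 [0.56154683 0.20118106 0.02      ]
[0.56572943 0.14622489 0.21287604]
```

View pics/w1c.png

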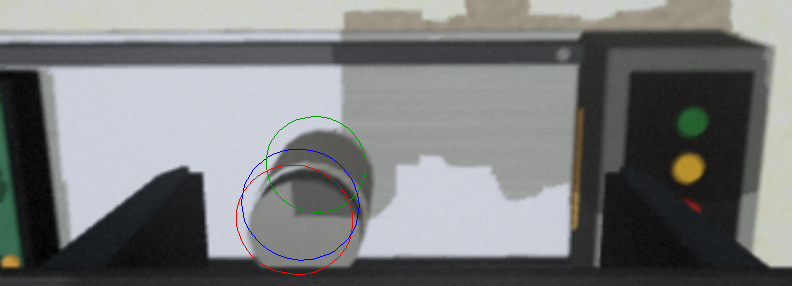

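Call:
jog_arm --series "-0.024 -0.024 0 0 0 0 1; -0.024 -0.023 0 0 0 0 1; 0 0 0 0 0 0 1; 0 0 0 0 0 0 1; 0 0 0 0 0 0 1"

```text
clock: 2.15
tcp_pos: [0.612, 0.1046, 0.2135]
tool_rot: [-0.016, 1.0, 0.0, -0.001]
force: [-0.1, 0.1, -0.2]
width: 1.004
```

```bash
cat > circ.py <<'E'
from h import *
import sys
def show(tag,x,y,box=(100,100,460,290),s=2.2):
    m=bot.camera_model('wrist'); im=bot.read_camera('wrist'); cv2.imwrite(f'pics/{tag}.png',im); np.save(tag+'.npy',m,allow_pickle=True)
    draw(tag,x,y,m,im,box,s)
def draw(tag,x,y,m,im,box,s):
    x0,y0,x1,y1=box; v=cv2.resize(im[y0:y1,x0:x1],None,fx=s,fy=s)
    for r,z,col in [(.0235,.084,(0,0,255)),(.025,.066,(255,0,0)),(.025,.006,(0,160,0))]:
        pts=[proj(m,(x+r*np.cos(a),y+r*np.sin(a),z)) for a in np.linspace(0,2*np.pi,60)]
        cv2.polylines(v,[np.int32((np.array(pts)-[x0,y0])*s)],True,col,1)
    cv2.imwrite(f'pics/{tag}c.png',v)
E
python3 - <<'E'
from circ import *
show('w2',.616,.102)
m=np.load('w2.npy',allow_pickle=True).item()
o=bot.get_obs(); print(o['clock'],o['tcp_pos'],o['qvel'].round(3))
E
```

```text
2.2 [0.61191459 0.10476204 0.21376676] [ 0.006 -0.009 -0.001 -0.003 -0.003 -0.002]
```

View pics/w2c.png

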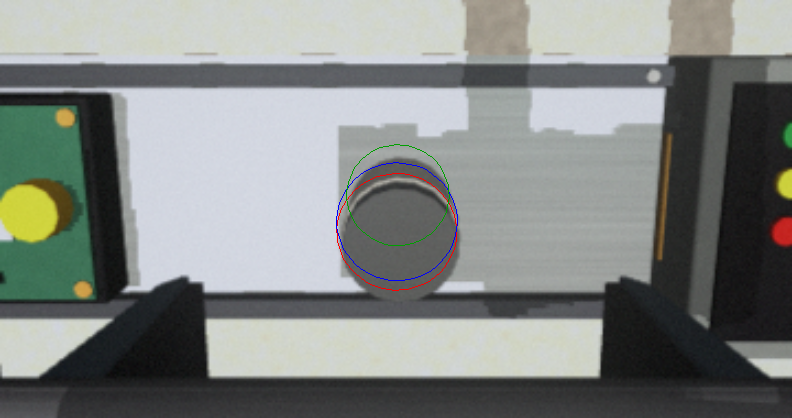

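```bash
python3 - <<'E'
from circ import *
m=np.load('w2.npy',allow_pickle=True).item()
for n,u,w,z in [('nearrail in',400,87,.02),('farrail in top',300,294,.02),('nose bot',128,200,.01),('nose top',112,200,.04),('stopfoot',666,150,.006),('stoptop',708,150,.061),('capc',28,213,.058)]: print(n,onz(m,100+u/2.2,100+w/2.2,z).round(4))
draw('w2b',.620,.1025,m,cv2.imread('pics/w2.png'),(100,100,460,290),2.2)
from scipy.spatial.transform import Rotation as R
o=bot.get_obs(); print(R.from_quat(o['tool_rot']).as_matrix().round(4))
E
```

```text
nearrail in [0.563  0.1014 0.02  ]
farrail in top [0.6632 0.056  0.02  ]
nose bot [ 0.6214 -0.0285  0.01  ]
nose top [ 0.6155 -0.0251  0.04  ]
stopfoot [0.5893 0.2304 0.006 ]
stoptop [0.5823 0.229  0.061 ]
capc [ 0.6185 -0.0543  0.058 ]
[[-9.995e-01 -3.240e-02 -1.400e-03]
 [-3.240e-02  9.995e-01  6.000e-04]
 [ 1.400e-03  7.000e-04 -1.000e+00]]
```

View pics/w2bc.png

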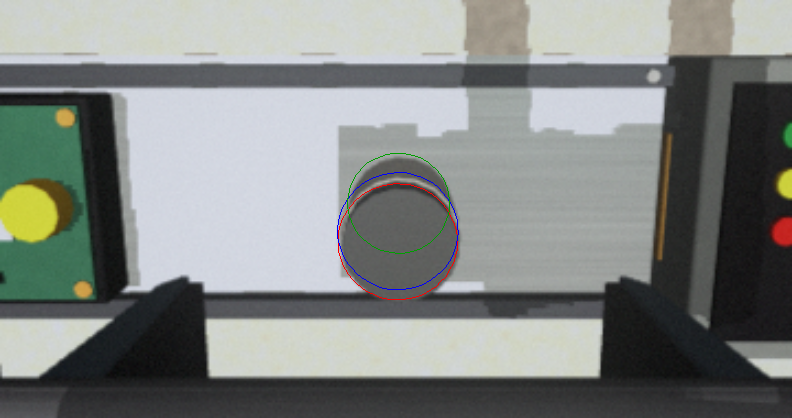

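Call:
jog_arm --series "-0.007 -0.0025 0.02 0 0 0 1; 0 0 0.035 0 0 0 1; 0 0 0.035 0 0 0 1; 0 0 0.035 0 0 0 1; 0 0 0.03 0 0 0 1; 0 0 0.018 0 0 0 1; 0 0 0.009 0 0 0 1; 0 0 0 0 0 0 1"

```text
clock: 2.87
tcp_pos: [0.6181, 0.1021, 0.0302]
tool_rot: [-0.016, 1.0, -0.0, -0.002]
force: [-0.4, -0.2, -0.5]
width: 0.998
```

Call:
jog_arm --series "0 0 0 0 0 0 0.4; 0 0 0 0 0 0 0.2; 0 0 0 0 0 0 0; 0 0 0 0 0 0 -0.2; 0 0 0 0 0 0 -0.4; 0 0 0 0 0 0 -0.4; 0 0 0 0 0 0 -0.4; 0 0 0 0 0 0 -0.4" --newtons 15

```text
clock: 3.53
tcp_pos: [0.6206, 0.1014, 0.0325]
tool_rot: [-0.015, 1.0, 0.0, 0.0]
force: [0.1, 1.4, 3.3]
width: 0.544
```

Call:
jog_arm --series "0 0 -0.01 0 0 0 -0.4; 0 0 -0.02 0 0 0 -0.4; 0 0 -0.025 0 0 0 -0.4; 0 0 -0.025 0 0 0 -0.4; 0 0 -0.02 0 0 0 -0.4; 0 0 0 0 0 0 -0.4; 0 0 0 0 0 0 -0.4"

```text
clock: 4.12
tcp_pos: [0.6208, 0.1011, 0.1332]
tool_rot: [-0.016, 1.0, 0.0, 0.001]
force: [-1.5, -0.6, -1.5]
width: 0.552
```

```bash
python3 - <<'E'
from h import *
im=bot.read_camera('wrist'); cv2.imwrite('pics/w3.png',im)
o=bot.get_obs(); print(o['clock'],o['tcp_pos'],o['tool_rot'],o['force'],o['width'])
E
```

```text
4.1667 [0.61978189 0.10100344 0.13159866] [-1.55913943e-02  9.99878369e-01 -1.01159154e-04 -3.81280629e-04] [-0.52037514  0.21533806 -1.41770477] 0.5489217168350756
```

View pics/w3.png

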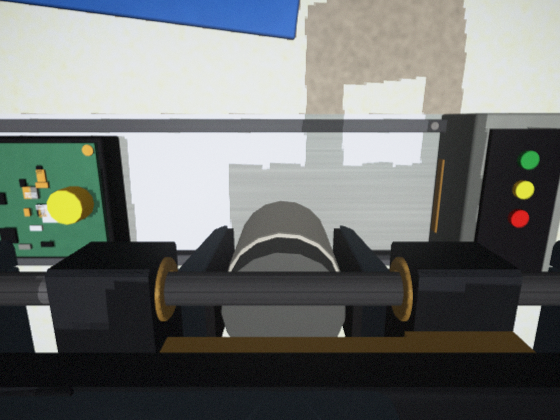

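The jar is held upright between the pads and the module hasn't moved. I'm carrying it to the mat.

Call:
jog_arm --series "0.014 -0.011 0 0 0 0 -0.4; 0.026 -0.021 0 0 0 0 -0.4; 0.032 -0.026 0 0 0 0 -0.4; 0.032 -0.026 0 0 0 0 -0.4; 0.032 -0.026 0 0 0 0 -0.4; 0.032 -0.026 0 0 0 0 -0.4; 0.024 -0.019 0 0 0 0 -0.4; 0.012 -0.010 0 0 0 0 -0.4"

```text
clock: 4.83
tcp_pos: [0.4165, -0.0713, 0.1301]
tool_rot: [-0.015, 1.0, 0.0, -0.003]
force: [-0.1, 1.0, -0.5]
width: 0.543
```

Call:
jog_arm --series "0 0 0 0 0 0 -0.4; 0 0 0 0 0 0 -0.4; 0 0 0 0 0 0 -0.4"

```text
clock: 5.08
tcp_pos: [0.422, -0.0697, 0.1314]
tool_rot: [-0.016, 1.0, 0.0, -0.0]
force: [-0.4, 0.2, -1.1]
width: 0.544
```

```bash
python3 - <<'E'
from h import *
o=bot.get_obs(); print(o['clock'],o['tcp_pos'],o['tool_rot'],o['force'],o['width'])
for n in('wrist','top'):
    im=bot.read_camera(n); cv2.imwrite('pics/4%s.png'%n,im)
im=cv2.resize(im[165:300,160:360],None,fx=4,fy=4,interpolation=cv2.INTER_CUBIC); cv2.imwrite('pics/4topc.png',im)
E
```

```text
5.0833 [ 0.42200738 -0.06974429  0.13137151] [-1.55700640e-02  9.99878714e-01  2.81880999e-04 -2.25700639e-04] [-0.42863699  0.18525486 -1.08316994] 0.5436458156421786
```

View pics/4wrist.png

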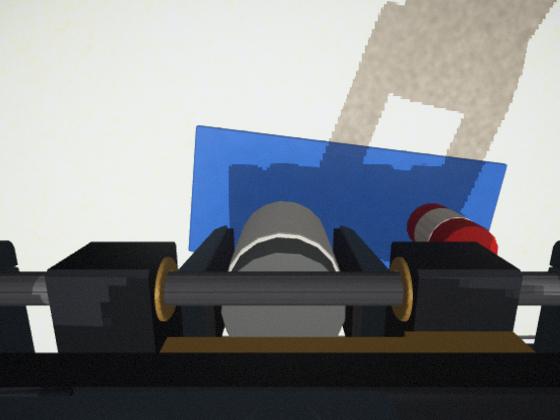

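View pics/4topc.png

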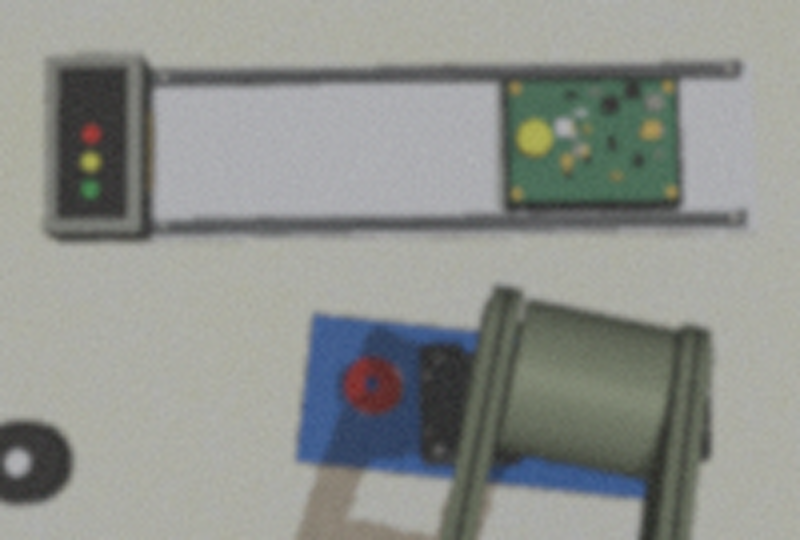

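Call:
jog_arm --series "0 0 0.015 0 0 0 -0.4; 0 0 0.025 0 0 0 -0.4; 0 0 0.025 0 0 0 -0.4; 0 0 0.015 0 0 0 -0.4; 0 0 0.010 0 0 0 -0.4; 0 0 0.006 0 0 0 -0.4; 0 0 0 0 0 0 -0.4; 0 0 0 0 0 0 -0.4"

```text
clock: 5.85
tcp_pos: [0.4221, -0.0698, 0.0359]
tool_rot: [-0.016, 1.0, 0.0, -0.0]
force: [-0.4, 0.2, -1.6]
width: 0.548
```

Call:
jog_arm --series "0 0 0.001 0 0 0 -0.4; 0 0 0.001 0 0 0 -0.4; 0 0 0 0 0 0 -0.4; 0 0 0 0 0 0 -0.4"

```text
clock: 6.18
tcp_pos: [0.4218, -0.0701, 0.0343]
tool_rot: [-0.016, 1.0, -0.0, 0.0]
force: [-0.5, -0.2, -0.9]
width: 0.544
```

Call:
jog_arm --series "0 0 0.001 0 0 0 -0.4; 0 0 0 0 0 0 -0.4; 0 0 0 0 0 0 -0.4"

```text
clock: 6.43
tcp_pos: [0.4216, -0.0701, 0.033]
tool_rot: [-0.016, 1.0, 0.0, 0.0]
force: [0.5, 0.1, -0.5]
width: 0.542
```

Call:
jog_arm --series "0 0 0.001 0 0 0 -0.4; 0 0 0 0 0 0 -0.4; 0 0 0 0 0 0 -0.4"

```text
clock: 6.68
tcp_pos: [0.4217, -0.0701, 0.0324]
tool_rot: [-0.016, 1.0, -0.0, 0.0]
force: [-0.7, 0.4, 4.7]
width: 0.543
```

Touchdown shows as +4.7 N. Release gradually.

Call:
jog_arm --series "0 0 0 0 0 0 0.1; 0 0 0 0 0 0 0.2; 0 0 0 0 0 0 0.35; 0 0 0 0 0 0 0.5; 0 0 0 0 0 0 0.7; 0 0 0 0 0 0 0.8; 0 0 0 0 0 0 0.8; 0 0 0 0 0 0 0.8"

```text
clock: 7.35
tcp_pos: [0.4215, -0.0701, 0.0318]
tool_rot: [-0.016, 1.0, 0.0, -0.0]
force: [-0.7, 0.3, -0.8]
width: 0.897
```

Call:
jog_arm --series "0 0 -0.01 0 0 0 0.8; 0 0 -0.02 0 0 0 0.8; 0 0 -0.03 0 0 0 0.8; 0 0 -0.04 0 0 0 0.8; 0 0 -0.04 0 0 0 0.8; 0 0 -0.02 0 0 0 0.8; 0 0 0 0 0 0 0.8; 0 0 0 0 0 0 0.8"

```text
clock: 8.02
tcp_pos: [0.422, -0.0702, 0.1927]
tool_rot: [-0.016, 1.0, -0.0, 0.001]
force: [-0.4, 0.4, -0.8]
width: 0.902
```

```bash
python3 - <<'E'
from h import *
o=bot.get_obs(); print(o['clock'],o['tcp_pos'],o['tool_rot'],o['force'],o['width'])
m=bot.camera_model('wrist');np.save('w5.npy',m,allow_pickle=True)
im=bot.read_camera('wrist'); cv2.imwrite('pics/w5.png',im)
E
```

```text
8.0167 [ 0.4219597  -0.07015261  0.19273318] [-1.55927620e-02  9.99877589e-01 -2.13108358e-04  1.27530308e-03] [-0.43576569  0.35251076 -0.76737849] 0.9019904048938172
```

View pics/w5.png

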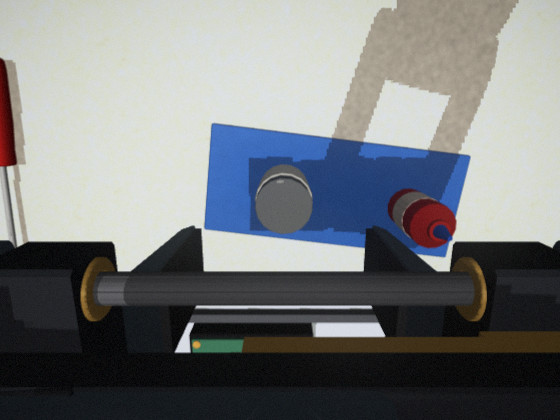

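The jar is upright on the mat at about (284,200), well clear of the bottle. Next I position behind the module with the fingers shut.

Call:
jog_arm --series "-0.015 -0.011 0 0 0 0 0; -0.025 -0.018 0 0 0 0 -0.5; -0.031 -0.022 0 0 0 0 -1; -0.031 -0.022 0 0 0 0 -1; -0.031 -0.022 0 0 0 0 -1; -0.031 -0.022 0 0 0 0 -1; -0.022 -0.016 0 0 0 0 -1; -0.010 -0.008 0 0 0 0 -1"

```text
clock: 8.73
tcp_pos: [0.6235, -0.2066, 0.1879]
tool_rot: [-0.015, 1.0, 0.001, -0.002]
force: [-0.7, -0.2, -0.7]
width: 0.348
```

Call:
jog_arm --series "0 0 0 0 0 0 -1; 0 0 0 0 0 0 -1; 0 0 0 0 0 0 -1; 0 0 0 0 0 0 -1"

```text
clock: 9.07
tcp_pos: [0.6206, -0.204, 0.1914]
tool_rot: [-0.016, 1.0, 0.0, -0.001]
force: [-1.3, -0.4, 0.0]
width: 0.05
```

```bash
python3 - <<'E'
from h import *
o=bot.get_obs(); print(o['clock'],o['tcp_pos'],o['tool_rot'],o['force'],o['width'])
m=bot.camera_model('wrist');np.save('w6.npy',m,allow_pickle=True)
im=bot.read_camera('wrist'); cv2.imwrite('pics/w6.png',im)
im=bot.read_camera('scene');cv2.imwrite('pics/s6.png',cv2.convertScaleAbs(cv2.resize(im[100:290,150:430],None,fx=2.8,fy=2.8,interpolation=cv2.INTER_CUBIC),alpha=1.4))
E
```

```text
9.0667 [ 0.62064206 -0.20403642  0.19136227] [-1.58143483e-02  9.99874435e-01  4.56543031e-04 -9.01565137e-04] [-1.33171052 -0.43399693  0.01394791] 0.05014985043744362
```

View pics/w6.png

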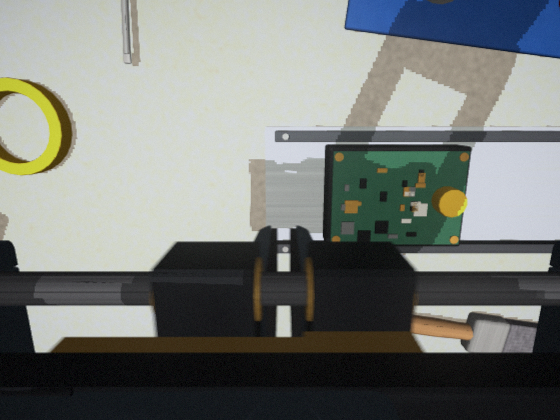

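View pics/s6.png

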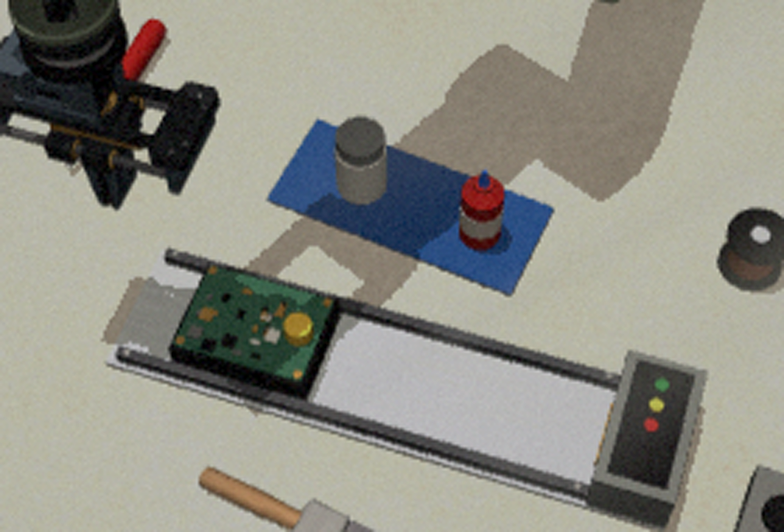

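```bash
python3 - <<'E'
from h import *
m=np.load('w6.npy',allow_pickle=True).item()
for n,u,w,z in [('rear top',326,200,.04),('nose top',469,200,.04),('nearrail in L',300,141,.02),('nearrail in R',540,141,.02),('farrail',320,241,.02),('case near edge',400,146,.04),('case far',400,245,.04)]: print(n,onz(m,u,w,z).round(4))
print(bot.get_obs()['tcp_pos'],bot.get_obs()['width'])
E
```

```text
rear top [ 0.623  -0.1646  0.04  ]
nose top [ 0.6187 -0.0328  0.04  ]
nearrail in L [ 0.5713 -0.19    0.02  ]
nearrail in R [0.5641 0.0359 0.02  ]
farrail [ 0.6697 -0.1655  0.02  ]
case near edge [ 0.5718 -0.1019  0.04  ]
case far [ 0.6645 -0.0915  0.04  ]
[ 0.62107781 -0.20420211  0.19213082] 0.006254352722819472
```

Call:
jog_arm --series "0 0 0.02 0 0 0 -1; 0 0 0.035 0 0 0 -1; 0 0 0.035 0 0 0 -1; 0 0 0.035 0 0 0 -1; 0 0 0.025 0 0 0 -1; 0 0 0.015 0 0 0 -1; 0 0 0.0075 0 0 0 -1; 0 0 0 0 0 0 -1"

```text
clock: 9.83
tcp_pos: [0.6206, -0.2042, 0.0181]
tool_rot: [-0.016, 1.0, 0.001, -0.001]
force: [0.1, -1.2, -0.0]
width: 0.006
```

Call:
jog_arm --series "0 0.005 0 0 0 0 -1; 0 0.007 0 0 0 0 -1; 0 0.005 0 0 0 0 -1; 0 0.004 0 0 0 0 -1; 0 0.004 0 0 0 0 -1; 0 0.004 0 0 0 0 -1; 0 0.004 0 0 0 0 -1; 0 0.004 0 0 0 0 -1"

```text
clock: 10.5
tcp_pos: [0.6211, -0.1685, 0.0199]
tool_rot: [-0.016, 1.0, -0.001, 0.001]
force: [0.6, -3.1, 2.2]
width: 0.003
```

Call:
jog_arm --series "0 0.006 0 0 0 0 -1; 0 0.009 0 0 0 0 -1; 0 0.009 0 0 0 0 -1; 0 0.009 0 0 0 0 -1; 0 0.009 0 0 0 0 -1; 0 0.009 0 0 0 0 -1; 0 0.009 0 0 0 0 -1; 0 0.009 0 0 0 0 -1"

```text
clock: 11.17
tcp_pos: [0.6187, -0.0982, 0.0198]
tool_rot: [-0.016, 1.0, -0.0, 0.0]
force: [1.1, -4.7, 4.2]
width: 0.006
```

Call:
jog_arm --series "0 0.009 0 0 0 0 -1; 0 0.009 0 0 0 0 -1; 0 0.009 0 0 0 0 -1; 0 0.009 0 0 0 0 -1; 0 0.009 0 0 0 0 -1; 0 0.009 0 0 0 0 -1; 0 0.009 0 0 0 0 -1; 0 0.009 0 0 0 0 -1"

```text
clock: 11.83
tcp_pos: [0.6162, -0.0263, 0.0198]
tool_rot: [-0.016, 1.0, -0.0, 0.0]
force: [0.3, -5.1, 3.9]
width: 0.005
```

```bash
python3 - <<'E'
from h import *
o=bot.get_obs(); print(o['clock'],o['tcp_pos'],o['tool_rot'],o['force'],o['width'])
m=bot.camera_model('wrist');np.save('w7.npy',m,allow_pickle=True)
im=bot.read_camera('wrist'); cv2.imwrite('pics/w7.png',im)
im=bot.read_camera('scene');cv2.imwrite('pics/s7.png',cv2.convertScaleAbs(cv2.resize(im[100:290,150:430],None,fx=2.8,fy=2.8,interpolation=cv2.INTER_CUBIC),alpha=1.4))
E
```

```text
11.8333 [ 0.61618233 -0.02633113  0.0197994 ] [-1.59160620e-02  9.99873276e-01 -3.22104214e-04  8.16337803e-05] [ 0.27358676 -5.14773999  3.87833877] 0.005248385149515355
```

View pics/s7.png

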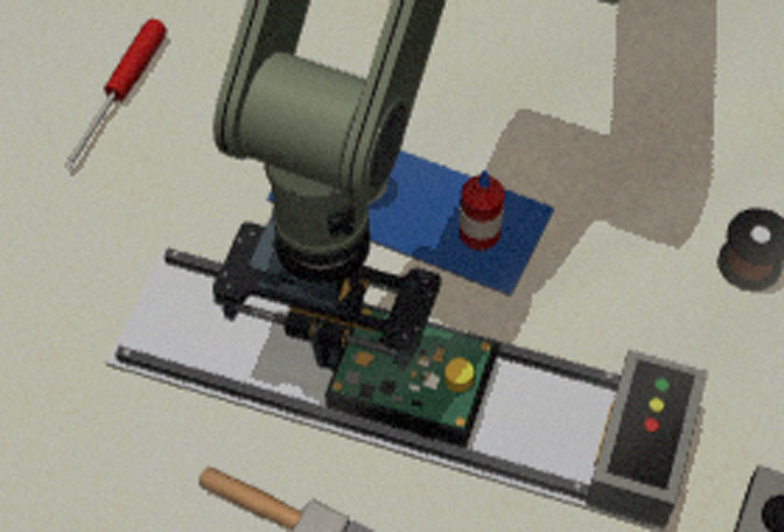

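Call:
jog_arm --series "0 0.009 0 0 0 0 -1; 0 0.009 0 0 0 0 -1; 0 0.009 0 0 0 0 -1; 0 0.009 0 0 0 0 -1; 0 0.009 0 0 0 0 -1; 0 0.009 0 0 0 0 -1; 0 0.009 0 0 0 0 -1; 0 0.009 0 0 0 0 -1"

```text
clock: 12.6
tcp_pos: [0.6138, 0.0461, 0.0193]
tool_rot: [-0.016, 1.0, 0.0, -0.0]
force: [1.0, -3.2, 0.7]
width: 0.008
```

Call:
jog_arm --series "0 0.006 0 0 0 0 -1; 0 0.004 0 0 0 0 -1; 0 0.004 0 0 0 0 -1; 0 0.003 0 0 0 0 -1; 0 0.003 0 0 0 0 -1; 0 0.002 0 0 0 0 -1; 0 0.002 0 0 0 0 -1; 0 0.002 0 0 0 0 -1"

```text
clock: 13.27
tcp_pos: [0.6131, 0.0711, 0.0193]
tool_rot: [-0.015, 1.0, 0.0, -0.0]
force: [0.5, -2.2, 0.5]
width: 0.003
```

Call:
jog_arm --series "0 0.002 0 0 0 0 -1; 0 0.002 0 0 0 0 -1; 0 0.002 0 0 0 0 -1; 0 0.002 0 0 0 0 -1"

```text
clock: 13.6
tcp_pos: [0.6129, 0.0792, 0.0193]
tool_rot: [-0.016, 1.0, 0.0, -0.0]
force: [1.1, -2.1, -1.1]
width: 0.006
```

Call:
jog_arm --series "0 0.001 0 0 0 0 -1; 0 0.001 0 0 0 0 -1; 0 0.001 0 0 0 0 -1; 0 0.001 0 0 0 0 -1"

```text
clock: 13.93
tcp_pos: [0.6128, 0.0831, 0.0194]
tool_rot: [-0.016, 1.0, 0.0, -0.0]
force: [0.1, -2.2, -1.7]
width: 0.003
```

Call:
jog_arm --series "0 0.001 0 0 0 0 -1; 0 0.001 0 0 0 0 -1; 0 0.001 0 0 0 0 -1"

```text
clock: 14.18
tcp_pos: [0.6128, 0.086, 0.0194]
tool_rot: [-0.016, 1.0, 0.0, 0.0]
force: [-0.6, -2.4, -2.0]
width: 0.004
```

```bash
python3 - <<'E'
from h import *
o=bot.get_obs(); print(o['clock'],o['tcp_pos'],o['force'])
im=bot.read_camera('wrist'); cv2.imwrite('pics/w8.png',im)
E
```

```text
14.1833 [0.6127676  0.08602619 0.01944277] [-0.59358056 -2.38883897 -1.97237546]
```

View pics/w8.png

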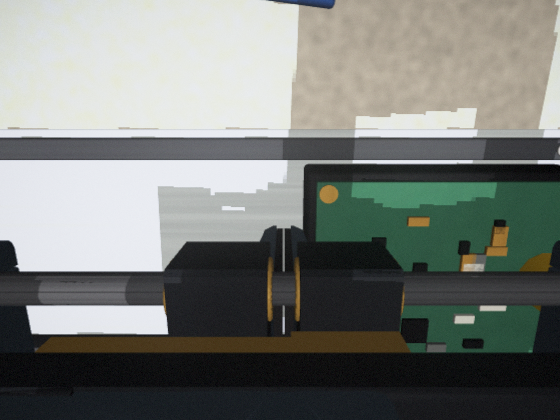

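No stop contact yet. Continuing in 1 mm steps.

Call:
jog_arm --series "0 0.001 0 0 0 0 -1; 0 0.001 0 0 0 0 -1"

```text
clock: 14.4
tcp_pos: [0.6127, 0.0875, 0.0194]
tool_rot: [-0.016, 1.0, -0.0, 0.0]
force: [-0.8, -6.0, -1.1]
width: 0.003
```

Call:
jog_arm --series "0 0.001 0 0 0 0 -1; 0 0.001 0 0 0 0 -1"

```text
clock: 14.57
tcp_pos: [0.6127, 0.0876, 0.0195]
tool_rot: [-0.017, 1.0, -0.002, -0.0]
force: [0.7, -12.1, -0.8]
width: 0.003
```

Call:
jog_arm --series "0 0.001 0 0 0 0 -1; 0 0.001 0 0 0 0 -1"

```text
clock: 14.73
tcp_pos: [0.6127, 0.0877, 0.0195]
tool_rot: [-0.017, 1.0, -0.004, -0.0]
force: [1.4, -18.0, 0.2]
width: 0.003
```

The module is stopped hard at the dock with 18 N. I back off and lift.

Call:
jog_arm --series "0 -0.004 0 0 0 0 -1; 0 -0.006 0 0 0 0 -1; 0 -0.015 0 0 0 0 -1; 0 -0.02 0 0 0 0 -1; 0 0 -0.02 0 0 0 -1; 0 0 -0.04 0 0 0 -1; 0 0 -0.04 0 0 0 -1; 0 0 -0.04 0 0 0 -1"

```text
clock: 15.4
tcp_pos: [0.6136, 0.0463, 0.1609]
tool_rot: [-0.015, 1.0, 0.0, -0.0]
force: [1.3, -0.0, -0.2]
width: -0.0
```

Call:
jog_arm --series "0 -0.02 -0.03 0 0 0 -1; 0 -0.04 0 0 0 0 -1; 0 -0.04 0 0 0 0 -1; 0 -0.04 0 0 0 0 -1; 0 -0.04 0 0 0 0 -1; 0 -0.04 0 0 0 0 -1; 0 0 0 0 0 0 -1; 0 0 0 0 0 0 -1"

```text
clock: 16.07
tcp_pos: [0.6205, -0.1753, 0.1892]
tool_rot: [-0.014, 1.0, 0.0, 0.0]
force: [-0.5, 0.3, -0.7]
width: 0.005
```

```bash
python3 - <<'E'
from h import *
o=bot.get_obs(); print(o['clock'],o['tcp_pos'],o['force'])
im=bot.read_camera('top'); cv2.imwrite('pics/t9.png',im)
cv2.imwrite('pics/t9c.png',cv2.resize(im[165:300,160:360],None,fx=4,fy=4,interpolation=cv2.INTER_CUBIC))
im=bot.read_camera('scene');cv2.imwrite('pics/s9.png',im);cv2.imwrite('pics/s9c.png',cv2.convertScaleAbs(cv2.resize(im[130:290,180:410],None,fx=3.4,fy=3.4,interpolation=cv2.INTER_CUBIC),alpha=1.4))
E
```

```text
16.0667 [ 0.62045652 -0.17534356  0.18923845] [-0.54966037  0.26122519 -0.7308266 ]
```

View pics/t9c.png

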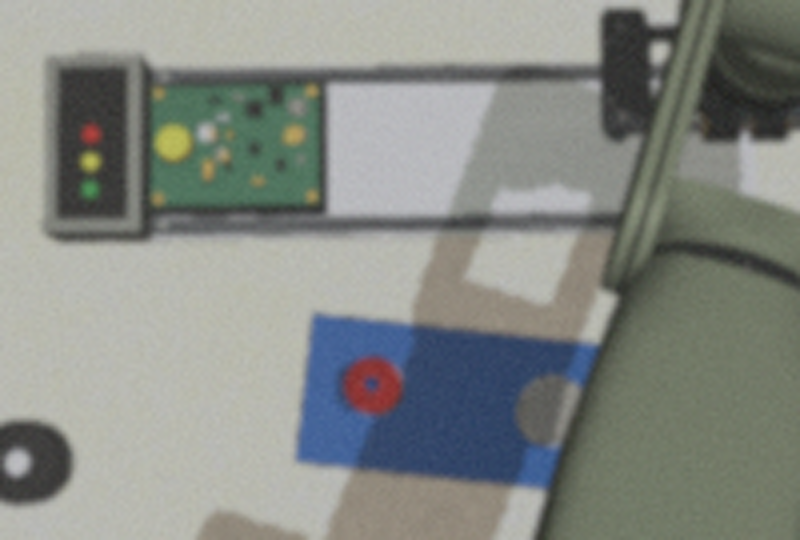

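View pics/s9c.png

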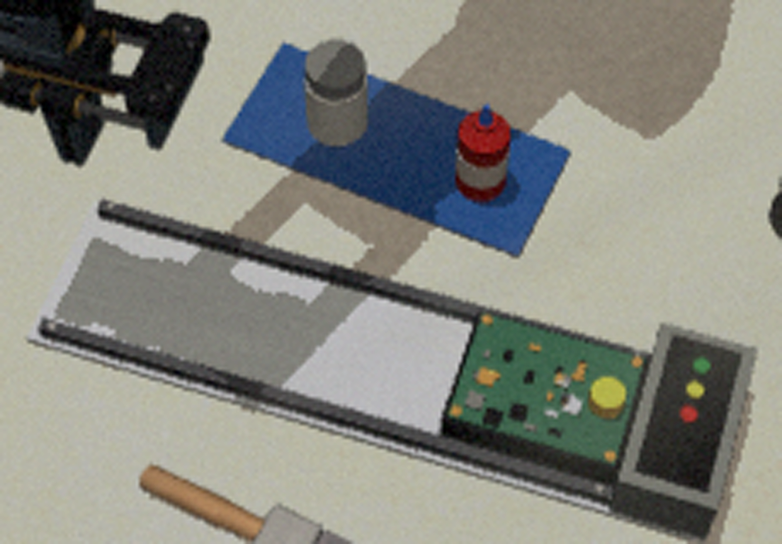

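View pics/t9.png

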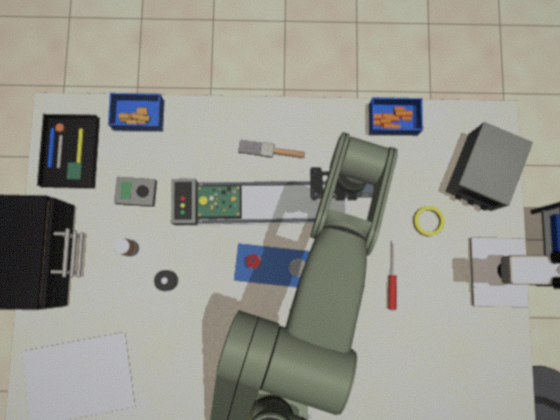

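Both containers stand upright on the mat and the module is against the dock. One closer wrist look at the nose/dock line.

Call:
jog_arm --series "0 0.03 0 0 0 0 -1; 0 0.04 0 0 0 0 -1; 0 0.04 0 0 0 0 -1; 0 0.04 0 0 0 0 -1; 0 0.04 0 0 0 0 -1; 0 0.04 0 0 0 0 -1; 0 0.04 0 0 0 0 -1; 0 0.04 0 0 0 0 -1"

```text
clock: 16.83
tcp_pos: [0.6099, 0.1408, 0.1898]
tool_rot: [-0.017, 1.0, 0.0, 0.0]
force: [0.3, -0.1, -0.1]
width: 0.006
```

Call:
jog_arm --series "-0.02 0.03 0 0 0 0 -1; -0.02 0.02 0 0 0 0 -1; 0 0 0 0 0 0 -1; 0 0 0 0 0 0 -1; 0 0 0 0 0 0 -1; 0 0 0 0 0 0 -1"

```text
clock: 17.33
tcp_pos: [0.6487, 0.1879, 0.1896]
tool_rot: [-0.016, 1.0, -0.0, -0.0]
force: [0.7, -0.4, 0.3]
width: 0.01
```

```bash
python3 - <<'E'
from h import *
o=bot.get_obs(); print(o['clock'],o['tcp_pos'],o['force'])
m=bot.camera_model('wrist');np.save('w9.npy',m,allow_pickle=True)
im=bot.read_camera('wrist'); cv2.imwrite('pics/w9.png',im)
cv2.imwrite('pics/w9c.png',cv2.convertScaleAbs(cv2.resize(im[40:270,100:400],None,fx=2.6,fy=2.6,interpolation=cv2.INTER_CUBIC),alpha=1.5))
E
```

```text
17.3333 [0.64865732 0.18785164 0.18957825] [ 0.72736382 -0.38847282  0.30707154]
```

View pics/w9c.png

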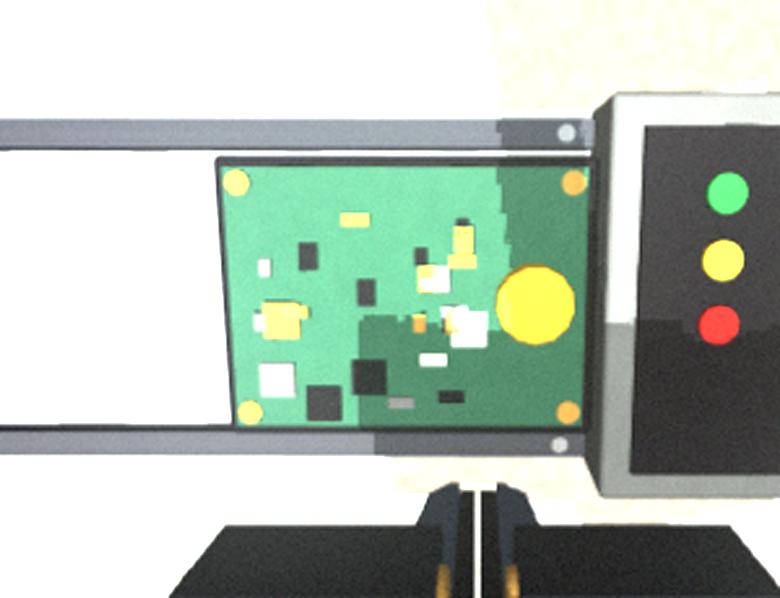

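The view shows the module nose against the dock face at about x=593 in the crop, with no light gap along it. The arm is clear of everything, so I'm handing in.

```bash
python3 -c "
from workcell import bot
print(bot.finish_job()); print(bot.get_obs()['clock'])"
```

```text
the job is handed in; nothing more can be done
None
the job is handed in; nothing more can be done
```

I moved the white jar out of the track and stood it upright on the blue mat, about 12 cm from the red bottle. I then pushed the module along the track with shut fingers until it stopped against the dock. The job was handed in at about 17.4 s, with the arm clear of everything.

**Last checks:**
- **Containers:** both stand upright on the mat in the top and scene views. The red bottle does not look moved, and the module was only pushed after the jar was on the mat.
- **Module:** pushing force rose from about 2 N to 18 N while the fingers stayed at y = 0.0877. The close wrist view shows no gap between nose and dock.
- **Other items:** the brush, screwdriver, tape roll, spool, flux jar and meter look unmoved in the final top view. I judged this by eye, not by measurement.

**Disagreements:** the top camera put the jar about 5 mm nearer in x than the wrist camera. I used the wrist value, and the grasp and the placing both worked. The stop contact came about 1.6 mm later than the camera estimate, within the calibration error.

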